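# Take the pile apart and put each thing in its own place

### The job

Clear up the pile on the worktop. Take it apart from the top, one piece at a time, never lifting a piece that still carries another. Put the USB stick lengthwise on its narrow rest between the two end lips, the timer upright on its raised stand between the two lips, the round specimen mount upright in the round dish and the slide box flat in the rectangular wooden tray, each lying fully down in the middle of its place and let go.

Things in the scene. Friction and masses are not known exactly. Their poses are not given: they have to be found in the camera images.
- slide_box: Closed blue-grey slide box, solid, the bottom of the pile: 62 mm along its x, 86 mm along its y, 32 mm high, 0.09 kg. Origin at the centre of its underside, z up. It stands on the worktop (z = 0). It may start at any of five spots on the worktop, the four places standing at the others.
- lab_timer: White upright bench timer, 39 mm deep (x), 66 mm wide (y), 58 mm high, 0.07 kg. Its side faces (+-y) are upright and flat, 66 mm apart; front (-x, display) and back slope together to about 15 mm at the top: take it by the sides. Origin at the centre of its underside, z up. It stands on one end of the slide box, width across the box, overhanging 2 mm. At its place either way round is right.
- specimen: Specimen mount: black resin cylinder, 30.4 mm diameter, 19 mm high, about 0.034 kg, with a small metal sample in its top. Origin at the centre of its underside, z up. It stands on the slide box beside the timer, about 15 mm from it, near the other end of the box, and carries the USB stick.
- usb_stick: Red USB stick lying flat on the specimen mount, roughly along the slide box, its ends overhanging the mount: 18 mm wide (x), 46 mm long (y), 8 mm thick; the 34 mm towards +y are the red body, 18 mm wide, the 12 mm towards -y the metal plug, 12 mm wide. 0.012 kg. Origin at the centre of its underside, z up. Either way round is right at its place.
- box_tray: Place of the slide box: fixed low wooden rectangular tray with a cork floor, inside 78 mm (x) by 102 mm (y), walls 4 mm thick. Origin at the centre of its underside on the worktop, z up; the floor is at 4 mm, the rim at 10 mm.
- timer_stand: Place of the timer: fixed aluminium block with a dark top pad, 63 mm (x) by 86 mm (y). Origin at the centre of its underside on the worktop, z up; the top face is at 16 mm. Two lips 4 mm thick, up to 21 mm, run along y at x = +-29.5 mm (55 mm clear between them); the two ends at +-y are open. The timer's width lies along y.
- mount_dish: Place of the specimen mount: fixed dark steel round dish, outside diameter 56 mm, inside about 47 mm. Origin at the centre of its underside on the worktop, z up; the floor is at 4 mm, the rim at 10 mm.
- stick_rest: Place of the USB stick: fixed black narrow block with a grey top pad, 36 mm (x) by 70 mm (y). Origin at the centre of its underside on the worktop, z up; the top face is at 12 mm. Two lips 4 mm thick, up to 16 mm, run across its ends at y = +-33 mm (62 mm clear between them); its long sides are open. The stick's length lies along y.

How it is judged:
At the end, for the whole second after the job is handed in: All four at rest, upright and fully down in their own places: slide box and timer within 14 mm, mount within 12 mm, USB stick within 13 mm of the centre of the place and within 0.35 rad of lengthwise; tilt under 0.1 rad, height within 2.5 mm (horizontal distance between slide_box and box_tray below 0.014 m and z of slide_box in the frame of box_tray between 0.0015 and 0.0065 m and angle between each of slide_box, lab_timer, specimen, usb_stick's own z axis and vertical below 0.1 rad and linear speed of each of slide_box, lab_timer, specimen, usb_stick below 0.02 m/s and horizontal distance between lab_timer and timer_stand below 0.014 m and z of lab_timer in the frame of timer_stand between 0.0135 and 0.0185 m and horizontal distance between specimen and mount_dish below 0.012 m and z of specimen in the frame of mount_dish between 0.0015 and 0.0065 m and horizontal distance between usb_stick and stick_rest below 0.013 m and z of usb_stick in the frame of stick_rest between 0.0095 and 0.0145 m and angle between the y axis of usb_stick and the y axis of stick_rest, either way round below 0.35 rad); the robot touches nothing.
It fails at once if the specimen mount is lifted with the USB stick still on it (height (world z) of specimen above 0.05 m and contact force between specimen and usb_stick above 0.02 N).
It fails at once if the slide box is lifted with something still on it (height (world z) of slide_box above 0.02 m and (contact force between slide_box and lab_timer above 0.02 N or contact force between slide_box and specimen above 0.02 N or contact force between slide_box and usb_stick above 0.02 N)).
It also fails if it takes over 115 s, if anything falls off the work surface, if the arm or the gripper's body presses on something with over 40 N, if the wrist force passes 120 N, or if a joint passes its speed limit or range.

### The arm

A 6-joint arm with a two-finger parallel gripper is mounted at the origin on a cart in front of the work surface, level with it; the furniture and walls round the work are solid. World frame = base frame: x ahead of the robot, y to its left, z up, the work surface at z = 0. Lengths are in m, angles in rad, forces in N, time in s.
With the tool pointing down it reaches from about 0.275 to 0.875 m from the base axis. Payload 12.5 kg.
Tool frame: the origin (TCP) lies at the very end of the fingers, on their centre line; the grasp point (between the pads) lies 19 mm behind it; z points along the fingers, y is the line along which they close (so a half turn about z gives the same grasp; the last joint's range is limited). The gripper opens to 85 mm and grips with 20 to 120 N. Pads are 22 mm wide; open, the fingers measure 114 mm over their backs; the gripper's body (76 mm by 85 mm) begins 54 mm behind the grasp point. The pads swing forward as they close: fully open they stand 13 mm farther back than shut.
Start: joints at [1.091, 0.351, 1.652, -0, 1.139, -0.085], TCP at [0.212, 0.508, 0.231] pointing down, gripper open.
Joint ranges: [-2.75, 2.75], [-0.79, 2.1], [0.01, 2.65], [-1.57, 4.71], [0.07, 3.14], [-2.87, 2.87]. Speed limits (rad/s): [2.22, 2.22, 2.79, 3.14, 3.14, 3.14].

### API

Orientations are given as a 3x3 rotation matrix whose columns are the frame's x, y, z axes.
In Python, from bench import manip gives the robot as it stands. Calls block until the motion is done:
- manip.move_ptp(position, orientation): joint-space move of the TCP to a pose.
- manip.move_l(position, attitude=None, max_speed=0.15): straight line of the TCP; attitude=None keeps the orientation; max_speed is the mean speed in m/s.
- manip.move_j(angles): joint-space move.
- manip.set_gripper(opening, effort=None): opening from 0.0 (shut) to 1.0 (fully open); effort is the grip in N (None keeps the last); returns when the fingers have stopped.
- manip.dwell(seconds).
- manip.inverse_kinematics(position, orientation): joint angles nearest the present ones, or None.
- manip.grab_frame(name): name is "scene" or "top" or "wrist"; returns (picture, depth): 384x512x3 uint8, red, green, blue; 384x512 float32, m along the optical axis (not along the pixel's ray), 0 where there is no reading.
- manip.get_calibration(name): a dict with "camera_matrix" (3x3 intrinsics, pixels), "R" (3x3) and "t" (3): a world point X has camera coordinates R X + t. Camera axes: x right, y down, z forward; pixel columns grow to the right and rows downward; lengths in m; the calibration is good to about 2 mm. A picture is of the moment at which its call begins: read the wrist's pose just before it. get_calibration takes no time and is no camera call; for the wrist camera it gives the pose at the moment of the call.
A pose or a line that the arm cannot do raises manip.Unreachable and nothing moves.
- manip.sign_off(): hands the job in; it is judged then, once.
Trained networks look in the newest picture that a camera, given by its name, has taken for a name from the list of things; names that differ only in an ending like _2 or _b are one class to them, and where a whole thing is asked for, a point or a joint stands for the part that bears it (a point fixed in the world has none). Each returns a list of dicts, best first, with "confidence" (0 to 1); they miss things now and then, are a little off and sometimes report something else, mostly with a low value. They report only what shows in the picture. A call takes as long as a camera call.
- manip.look_for(camera, name): "at" ([x, y, z] in m, in world coordinates, good to about 4 mm: the middle of the surface that is visible of it).
Readings, each from a call of its own:
- manip.current_time(): time.
- manip.current_qpos(): joint angles.
- manip.current_joint_vel(): joint speeds.
- manip.current_joint_torque(): joint torques, N m.
- manip.current_ee_pos(): TCP position.
- manip.current_tcp_rot(): TCP orientation.
- manip.current_force(): force on the tool from outside, world axes, zero at the start.
- manip.current_ft_torque(): the same for the moment, N m.
- manip.current_grip_width(): opening from 0.0 (shut) to 1.0 (fully open).
- manip.current_grip_force(): force on a finger pad.
Only numpy, scipy, OpenCV 4.12 (cv2) and the standard library are available. Lean on these libraries where they do the work, as an engineer would, in place of code of your own. Each camera call takes 0.05 s, during which the arm holds its last target. There are 200 camera calls.

## Working session

There is one attempt and no reset: what is moved stays moved. The work goes in short steps, each a Python script; the robot and the scene stay as the last script left them, time stands still between calls to the robot, and variables do not carry over. Pictures are saved under pics/ and viewed, at most 14 in all, crops included, and the job is handed in when it is done.

```bash
ls; mkdir -p pics; cat > h.py <<'E'
import numpy as np, cv2
from bench import manip as m
def cloud(cam):
    c=m.get_calibration(cam); img,d=m.grab_frame(cam)
    K,R,t=[np.array(c[k]) for k in("camera_matrix","R","t")]
    v,u=np.indices(d.shape)
    P=np.stack([(u-K[0,2])/K[0,0]*d,(v-K[1,2])/K[1,1]*d,d],-1)
    return img,d,(P-t)@R
def save(img,n): cv2.imwrite(f"pics/{n}.png",img[...,::-1])
E
python3 - <<'E'
from h import *
names="slide_box lab_timer specimen usb_stick box_tray timer_stand mount_dish stick_rest".split()
ims=[]
for cam in("top","scene"):
    img,d,W=cloud(cam); save(img,cam+"0"); np.savez(cam+"0",img=img,d=d,W=W)
    for n in names: print(cam,n,[(np.round(r["at"],3).tolist(),round(r["confidence"],2)) for r in m.look_for(cam,n)[:2]])
print(m.current_time(),m.current_tcp_rot(),m.get_calibration("top"))
E
```

```text
pics
top slide_box [([0.44, 0.03, 0.03], 0.79)]
top lab_timer [([0.453, 0.066, 0.088], 0.71)]
top specimen []
top usb_stick []
top box_tray [([0.618, 0.224, 0.002], 0.7)]
top timer_stand [([0.63, -0.093, 0.018], 0.61)]
top mount_dish [([0.428, 0.334, 0.004], 0.83)]
top stick_rest [([0.442, -0.238, 0.012], 0.88)]
scene slide_box [([0.439, 0.005, 0.031], 0.8)]
scene lab_timer [([0.455, 0.059, 0.07], 0.92)]
scene specimen [([0.444, 0.012, 0.042], 0.42), ([0.615, 0.217, 0.009], 0.33)]
scene usb_stick [([0.454, 0.018, 0.061], 0.41)]
scene box_tray [([0.611, 0.218, 0.008], 0.58)]
scene timer_stand [([0.625, -0.103, 0.019], 0.57)]
scene mount_dish [([0.429, 0.33, 0.007], 0.64)]
scene stick_rest [([0.443, 0.009, 0.032], 0.63), ([0.44, -0.237, 0.009], 0.58)]
0.9 [[-9.23082575e-01  3.84601819e-01  1.45085884e-06]
 [ 3.84601819e-01  9.23082575e-01 -3.60126663e-06]
 [-2.72431621e-06 -2.76626353e-06 -1.00000000e+00]] {'camera_matrix': array([[430.23020884,   0.        , 255.62718525],
       [  0.        , 430.23020884, 198.27742943],
       [  0.        ,   0.        ,   1.        ]]), 'R': array([[ 0.06564323, -0.99783037, -0.00505211],
       [-0.97767011, -0.0633024 , -0.20038454],
       [ 0.19962997,  0.01809319, -0.9797043 ]]), 't': array([0.029546  , 0.54795582, 1.18887035])}
```

```bash
python3 - <<'E'
import cv2
a=cv2.imread("pics/top0.png");cv2.imwrite("pics/top0b.png",cv2.resize(a,None,fx=1.55,fy=1.55,interpolation=3))
b=cv2.imread("pics/scene0.png");cv2.imwrite("pics/scene0b.png",cv2.resize(b,None,fx=1.55,fy=1.55,interpolation=3))
E
```

```text
(no output)
```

View pics/top0b.png

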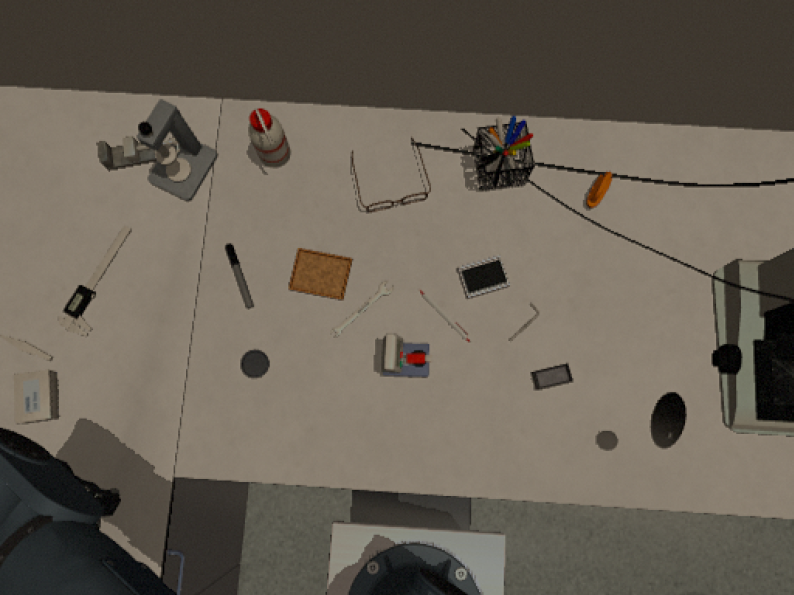

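View pics/scene0b.png

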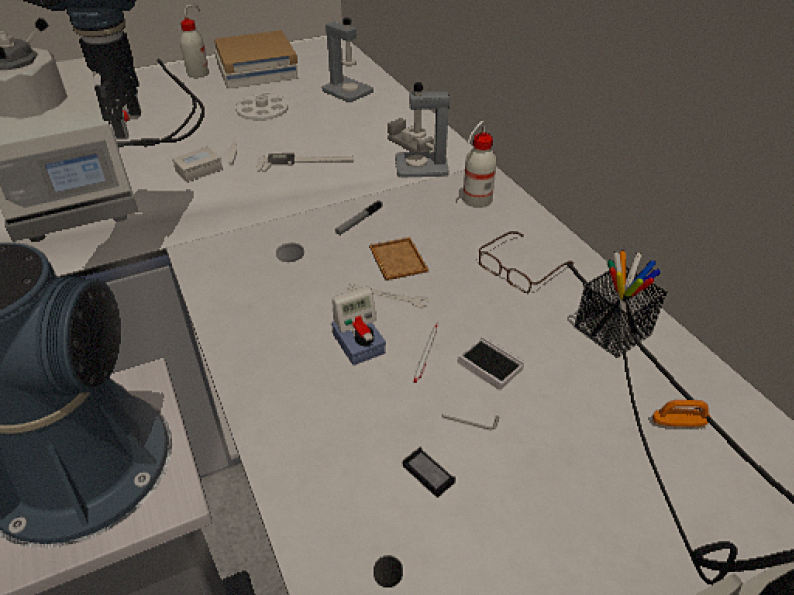

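The top view shows the pile at (405,357), tray (320,273), dish (255,363), stand (482,277) and rest (551,376), all agreeing with the networks. The scene view shows the red stick on the black mount, beside the timer at (355,310). Next I'll look closer with the wrist camera, from two places over the pile.

```bash
cat >> h.py <<'E'
def rot(a):  # closing line (tool y) at yaw a, tool pointing down
    y=np.array([np.cos(a),np.sin(a),0]); z=np.array([0,0,-1.]); return np.stack([np.cross(y,z),y,z],1)
def best(a,p):  # of the two equal half turns, the one with the smaller last-joint travel
    q0=np.array(m.current_qpos()); c=[]
    for k in(a,a+np.pi):
        q=m.inverse_kinematics(p,rot(k))
        if q is not None: c.append((np.abs(np.array(q)-q0).max(),k))
    return min(c)[1]
def see(n):
    img,d,W=cloud("wrist"); save(img,n); np.savez(n,img=img,d=d,W=W); return img,d,W
E
python3 - <<'E'
from h import *
p0=np.array(m.current_ee_pos());Rt=np.array(m.current_tcp_rot());c=m.get_calibration("wrist")
cam=-c["R"].T@c["t"]; print("cam in tool",Rt.T@(cam-p0),"axis in tool",Rt.T@c["R"][2])
off=Rt.T@(cam-p0)
a=best(np.pi/2,[.44,.03,.25])
for i,t in enumerate([(.44,.03),(.46,.06)]):
    o=rot(a)@np.array([off[0],off[1],0]); 
    p=np.array([t[0],t[1],.25])-o; m.move_ptp(p,rot(a)); see(f"w{i}")
    for n in "slide_box lab_timer specimen usb_stick".split(): print(n,[(np.round(r["at"],3).tolist(),round(r["confidence"],2)) for r in m.look_for("wrist",n)[:2]])
print(m.current_time(),m.current_qpos())
E
```

```text
cam in tool [ 0.07392033 -0.00053221 -0.14348453] axis in tool [-2.89551732e-01 -4.86212703e-06  9.57162366e-01]
slide_box [([0.442, 0.028, 0.029], 0.59)]
lab_timer [([0.455, 0.068, 0.089], 0.85)]
specimen [([0.467, 0.024, 0.053], 0.61)]
usb_stick []
slide_box [([0.447, 0.03, 0.028], 0.73)]
lab_timer [([0.456, 0.07, 0.09], 0.72)]
specimen [([0.468, 0.023, 0.053], 0.65)]
usb_stick [([0.453, 0.021, 0.06], 0.86)]
3.7 [ 2.54945647e-02  3.07987205e-01  1.66319127e+00 -8.55986527e-05
  1.17051447e+00 -1.54475826e+00]
```

View pics/w0.png

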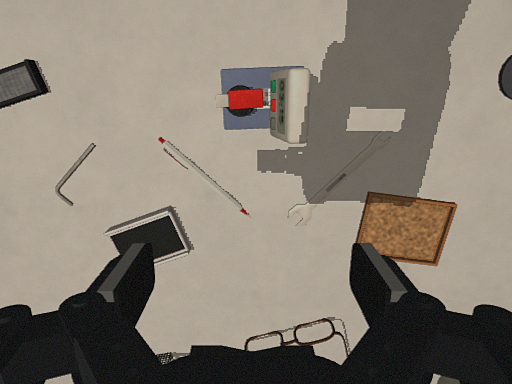

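In the wrist view the stick lies with its plug to the left, at (221,100), and its red body at (246,99). The timer stands to its right at (290,105). The stand (150,240) and tray (408,228) are also in view. I'll view the four places next and fit rectangles by height.

```bash
cat >> h.py <<'E'
def over(x,y,z,a,s=-.015): # TCP pose so the wrist camera sees x,y
    R=rot(a); m.move_ptp(np.array([x,y,z])-R[:,0]*s,R)
def fit(W,d,c,r,lo,hi,mask=None):
    """rectangle of points within r of c, lo<z<hi -> centre, (long, short), yaw of long side, median z"""
    k=(d>0)&(np.hypot(W[...,0]-c[0],W[...,1]-c[1])<r)&(W[...,2]>lo)&(W[...,2]<hi)
    if mask is not None: k&=mask
    k=cv2.morphologyEx(k.astype(np.uint8),cv2.MORPH_OPEN,np.ones((2,2)))>0
    P=W[k]; 
    if len(P)<15: return None
    (cx,cy),(w,h),an=cv2.minAreaRect((P[:,:2]*1000).astype(np.float32)); an=np.deg2rad(an)
    if h>w: w,h,an=h,w,an+np.pi/2
    an=(an+np.pi/2)%np.pi-np.pi/2
    return np.round([cx/1000,cy/1000,w/1000,h/1000,an,np.median(P[:,2])],4),len(P)
E
python3 - <<'E'
from h import *
pl=dict(stick_rest=(.441,-.237),timer_stand=(.627,-.098),box_tray=(.615,.221),mount_dish=(.428,.332))
a=best(np.pi/2,[.44,-.2,.25])
for n,c in pl.items():
    over(*c,.25,a); see("p_"+n)
    print(n,[(np.round(r["at"],3).tolist(),round(r["confidence"],2)) for r in m.look_for("wrist",n)[:2]])
print(m.current_time())
cv2.imwrite("pics/places.png",cv2.resize(np.vstack([np.hstack([cv2.imread(f"pics/p_{a}.png") for a in r]) for r in (list(pl)[:2],list(pl)[2:])]),(800,600)))
for f in ["p_"+n for n in pl]+["w0","w1","top0"]:
    z=np.load(f+".npz");W,d=z["W"],z["d"]
    for n,c in pl.items():
        lo,hi=dict(stick_rest=(.006,.03),timer_stand=(.008,.03),box_tray=(.006,.03),mount_dish=(.006,.03))[n]
        print(f,n,fit(W,d,c,.075,lo,hi))
E
```

```text
stick_rest [([0.449, 0.014, 0.049], 0.6), ([0.441, -0.241, 0.013], 0.58)]
timer_stand [([0.627, -0.097, 0.014], 0.65)]
box_tray [([0.612, 0.221, 0.002], 0.61), ([0.478, 0.025, 0.029], 0.34)]
mount_dish [([0.435, 0.329, 0.008], 0.89), ([0.62, 0.234, 0.005], 0.47)]
8.325
p_stick_rest stick_rest (array([ 0.4109, -0.2449,  0.1076,  0.0715,  0.2947,  0.0133]), 1853)
p_stick_rest timer_stand (array([ 0.5154, -0.1648,  0.3565,  0.0464,  0.3812,  0.0174]), 1545)
p_stick_rest box_tray None
p_stick_rest mount_dish None
p_timer_stand stick_rest (array([ 0.4862, -0.1783,  0.1858,  0.0337,  1.1774,  0.0127]), 547)
p_timer_stand timer_stand (array([ 0.6059, -0.1073,  0.123 ,  0.0893,  0.3524,  0.0174]), 4077)
p_timer_stand box_tray (array([0.5951, 0.0585, 0.3271, 0.0874, 1.4445, 0.0102]), 623)
p_timer_stand mount_dish None
p_box_tray stick_rest None
p_box_tray timer_stand (array([ 0.5657,  0.0523,  0.338 ,  0.062 , -1.1577,  0.0168]), 1028)
p_box_tray box_tray (array([ 0.5945,  0.2254,  0.1337,  0.1112, -0.1343,  0.0104]), 1248)
p_box_tray mount_dish (array([ 0.4743,  0.2819,  0.16  ,  0.0278, -1.
[... 538 characters left out ...]
78, 0.2923, 0.043 , 1.5171, 0.0103]), 233)
w1 stick_rest (array([ 0.4377, -0.2041,  0.0412,  0.0188, -0.2643,  0.0126]), 383)
w1 timer_stand (array([ 0.5812, -0.0305,  0.2907,  0.0864, -0.9356,  0.0175]), 3509)
w1 box_tray (array([0.5816, 0.1579, 0.2868, 0.12  , 1.0699, 0.0103]), 1177)
w1 mount_dish (array([ 0.4315,  0.2045,  0.2878,  0.0542, -1.56  ,  0.0102]), 466)
top0 stick_rest (array([ 0.4035, -0.1039,  0.3532,  0.0834, -1.172 ,  0.0112]), 298)
top0 timer_stand (array([ 0.4965, -0.0233,  0.41  ,  0.0968, -0.5504,  0.0153]), 596)
top0 box_tray (array([0.6131, 0.2177, 0.1109, 0.0893, 1.4164, 0.0047]), 68)
top0 mount_dish (array([ 0.4233,  0.3265,  0.053 ,  0.0466, -1.457 ,  0.0058]), 28)
```

View pics/places.png

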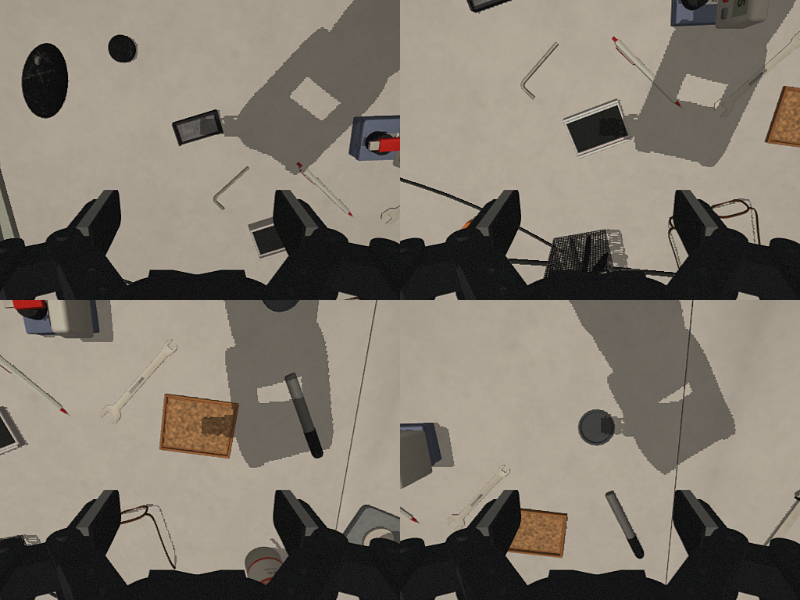

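```bash
python3 - <<'E'
from h import *
for f in("w0","w1"):
    z=np.load(f+".npz");W,d,im=z["W"],z["d"],z["img"].astype(int)
    c=(.45,.03)
    red=(im[...,0]>130)&(im[...,1]<80)
    print(f,"box",fit(W,d,c,.08,.024,.037)); print("timer",fit(W,d,(.455,.068),.06,.065,.1)); print("timer top",fit(W,d,(.455,.068),.06,.084,.1))
    print("red",fit(W,d,(.453,.02),.04,.05,.068,red)); print("stick",fit(W,d,(.453,.012),.04,.0555,.068))
    print("mount",fit(W,d,(.453,.012),.04,.045,.0555))
    k=(W[...,2]>.02)&(np.hypot(W[...,0]-c[0],W[...,1]-c[1])<.1)&(d>0); print(np.histogram(W[k][:,2],np.arange(.02,.1,.002)))
    g=(d>0)&(np.abs(W[...,2])<.008); print("table z",np.median(W[g][:,2]),W[g][:,2].std())
E
```

```text
w0 box (array([ 0.4563,  0.0445,  0.0898,  0.0664, -1.5351,  0.033 ]), 2044)
timer (array([0.4678, 0.0646, 0.081 , 0.0651, 0.0497, 0.0899]), 2297)
timer top (array([0.4678, 0.0646, 0.081 , 0.0651, 0.0497, 0.0904]), 1718)
red (array([0.4521, 0.0318, 0.0465, 0.0245, 1.5215, 0.0602]), 673)
stick (array([ 0.4525,  0.0175,  0.0513,  0.0244, -1.5315,  0.06  ]), 817)
mount (array([ 0.4559,  0.0295,  0.0469,  0.0317, -1.4381,  0.0521]), 271)
(array([   0,    0,    0,    0,    2,  290, 1565,  186,   10,   26,   16,
         18,   19,   14,   24,  150,  153,  172,  110,  385,  424,   19,
         37,   49,   41,   56,   53,   51,   55,   54,   66,   84,  105,
         99,  476, 1021,   65,    0,    0]), array([0.02 , 0.022, 0.024, 0.026, 0.028, 0.03 , 0.032, 0.034, 0.036,
       0.038, 0.04 , 0.042, 0.044, 0.046, 0.048, 0.05 , 0.052, 0.054,
       0.056, 0.058, 0.06 , 0.062, 0.064, 0.066, 0.068, 0.07 , 0.072,
       0.074, 0.076, 0.078, 0.08 , 0.082, 0.084, 0.086, 0.088, 0.09 ,
       0.092, 0.094, 0.096, 0.098]))
table z 0.004008844214832321 0.0008554987023114472
w1 box (array([ 0.4564,  0.02
[... 340 characters left out ...]
(array([ 0.4537,  0.0317,  0.0538,  0.0301, -1.3368,  0.0519]), 266)
(array([   0,    0,    0,    0,    1,  262, 1573,  204,   10,   23,   22,
         17,   16,   17,   28,  159,  151,  162,  111,  418,  433,   20,
         26,   38,   44,   42,   48,   59,   43,   65,   62,   81,   84,
        145,  469, 1081,   74,    0,    0]), array([0.02 , 0.022, 0.024, 0.026, 0.028, 0.03 , 0.032, 0.034, 0.036,
       0.038, 0.04 , 0.042, 0.044, 0.046, 0.048, 0.05 , 0.052, 0.054,
       0.056, 0.058, 0.06 , 0.062, 0.064, 0.066, 0.068, 0.07 , 0.072,
       0.074, 0.076, 0.078, 0.08 , 0.082, 0.084, 0.086, 0.088, 0.09 ,
       0.092, 0.094, 0.096, 0.098]))
table z 0.004019360342542775 0.000865322039812971
```

The places show up clearly, each fully in view in its own picture (rest at (197,127), stand (597,128), tray (199,425), dish (597,427) in the mosaic). Stray pixels spoil the fits, so I'll keep only the largest component and check the worktop height near each place.

```bash
cat >> h.py <<'E'
def fit(W,d,c,r,lo,hi,mask=None):
    k=(d>0)&(np.hypot(W[...,0]-c[0],W[...,1]-c[1])<r)&(W[...,2]>lo)&(W[...,2]<hi)
    if mask is not None: k&=mask
    k=cv2.medianBlur(k.astype(np.uint8)*255,3)
    n,L,s,_=cv2.connectedComponentsWithStats(k)
    if n<2: return None
    P=W[(L==1+np.argmax(s[1:,4]))&(d>0)&(W[...,2]>lo)&(W[...,2]<hi)]
    (cx,cy),(w,h),an=cv2.minAreaRect((P[:,:2]*1000).astype(np.float32)); an=np.deg2rad(an)
    if h>w: w,h,an=h,w,an+np.pi/2
    an=(an+np.pi/2)%np.pi-np.pi/2
    return np.round([cx/1000,cy/1000,w/1000,h/1000,an,np.median(P[:,2])],4).tolist(),len(P)
E
python3 - <<'E'
from h import *
pl=dict(stick_rest=(.441,-.237),timer_stand=(.627,-.098),box_tray=(.615,.221),mount_dish=(.428,.332))
for n,c in pl.items():
  for f in ["p_"+n,"w0","w1","top0"]:
    z=np.load(f+".npz");W,d=z["W"],z["d"]
    r=np.hypot(W[...,0]-c[0],W[...,1]-c[1]);g=(r>.075)&(r<.1)&(d>0)&(W[...,2]<.02);
    zz=np.median(W[g][:,2]) if g.any() else np.nan
    print(f,n,fit(W,d,c,.075,zz+.005,.03),"table",zz)
c=(.45,.03)
for f in("w0","w1","top0"):
    z=np.load(f+".npz");W,d,im=z["W"],z["d"],z["img"].astype(int)
    red=(im[...,0]>130)&(im[...,1]<80)
    print(f,"box",fit(W,d,c,.08,.024,.038)); print("pile",fit(W,d,c,.1,.024,.2));print("timer",fit(W,d,(.455,.068),.06,.065,.1)); print("timer top",fit(W,d,(.455,.068),.06,.088,.1))
    print("red",fit(W,d,(.453,.02),.04,.05,.068,red)); print("stick",fit(W,d,(.453,.012),.04,.0565,.064))
E
```

```text
p_stick_rest stick_rest ([0.4411, -0.2361, 0.07, 0.0363, -1.2695, 0.0133], 1825) table 0.003970201387375245
w0 stick_rest ([0.4391, -0.228, 0.056, 0.036, -1.2705, 0.0133], 1484) table 0.004009557664563513
w1 stick_rest ([0.4373, -0.2027, 0.0351, 0.0151, -0.1923, 0.0138], 272) table 0.004006855655729783
top0 stick_rest ([0.4396, -0.2358, 0.0708, 0.036, -1.2586, 0.0118], 286) table 0.002122012819866618
p_timer_stand timer_stand ([0.6274, -0.0992, 0.0866, 0.0635, -1.2109, 0.0174], 4070) table 0.0039718433096512405
w0 timer_stand ([0.627, -0.0984, 0.0864, 0.0635, -1.2093, 0.0174], 2677) table 0.004011743544897304
w1 timer_stand ([0.627, -0.0986, 0.0868, 0.0632, -1.2105, 0.0174], 3480) table 0.00402564418763438
top0 timer_stand ([0.6269, -0.0978, 0.0868, 0.0669, -1.2119, 0.0156], 600) table 0.002180798374913504
p_box_tray box_tray ([0.6146, 0.2207, 0.11, 0.0863, 1.4357, 0.0107], 1064) table 0.003954247010204123
w0 box_tray ([0.6142, 0.2206, 0.111, 0.0861, 1.437, 0.0107], 793) table 0.003935300132963021
w1 box_tray ([0.6142, 0.2205, 0.1107, 0.0861, 1.4376, 0.0107], 890) table 0.00395811993
[... 921 characters left out ...]
425, 0.033], 2035)
pile ([0.457, 0.0413, 0.092, 0.0696, 1.566, 0.0594], 5983)
timer ([0.4593, 0.0695, 0.0654, 0.0287, 0.0123, 0.09], 2341)
timer top ([0.4592, 0.0714, 0.0651, 0.0188, 0.0055, 0.0906], 1603)
red ([0.453, 0.0244, 0.0328, 0.0172, -1.5013, 0.0603], 651)
stick ([0.4537, 0.0184, 0.046, 0.018, -1.5005, 0.06], 864)
top0 box ([0.4516, 0.0418, 0.0841, 0.0597, -1.5127, 0.031], 261)
pile ([0.4564, 0.0428, 0.0893, 0.0701, -1.5361, 0.0543], 711)
timer ([0.4577, 0.0697, 0.0657, 0.0283, 0.0628, 0.087], 233)
timer top ([0.4574, 0.0716, 0.0598, 0.0154, -0.0077, 0.0902], 70)
red ([0.4516, 0.0238, 0.0285, 0.0122, -1.5007, 0.0585], 51)
stick ([0.4505, 0.0224, 0.0313, 0.0149, -1.4901, 0.0587], 49)
```

The fits agree between views, and their sizes and heights match the text to about 1 mm. Now for the stick. The pads are kept above the mount's top (0.051).

```bash
cat >> h.py <<'E'
def pick(x,y,z,a,pre,effort,up=.10):
    a=best(a,[x,y,z+up]); m.set_gripper(pre); m.move_ptp([x,y,z+up],rot(a))
    m.move_l([x,y,z],max_speed=.1); m.set_gripper(0,effort)
    print("grip mm",85*m.current_grip_width(),m.current_grip_force()); m.move_l([x,y,z+up],max_speed=.12)
    print("lifted mm",85*m.current_grip_width(),m.current_grip_force(),"t",m.current_time())
def place(x,y,z,a,rel,up=.10,mid=None):
    a=best(a,[x,y,z+up])
    if mid: m.move_ptp(mid,rot(a))
    m.move_ptp([x,y,z+up],rot(a)); m.move_l([x,y,z+.012],max_speed=.12); f0=np.array(m.current_force())
    m.move_l([x,y,z],max_speed=.02); print("force",np.round(np.array(m.current_force())-f0,2),"grip",85*m.current_grip_width())
    m.set_gripper(rel); m.move_l([x,y,z+up],max_speed=.15); print("t",m.current_time())
E
python3 - <<'E'
from h import *
pick(.4537,.0183,.0535,-1.497+np.pi/2,.5,20)
place(.4408,-.236,.0152,-1.2695+np.pi/2,.5)
a=best(np.pi/2,[.44,-.23,.25])
over(.441,-.236,.22,a); see("s1"); z=np.load("s1.npz")
print(fit(z["W"],z["d"],(.441,-.236),.035,.0185,.03))
over(.455,.04,.25,a); img,d,W=see("s2")
print("box",fit(W,d,(.45,.03),.08,.024,.038)); print("timer",fit(W,d,(.455,.068),.06,.088,.1)); print("mount",fit(W,d,(.455,.018),.04,.048,.057),m.current_time())
cv2.imwrite("pics/s12.png",np.hstack([cv2.imread("pics/s1.png")[:270,60:460],cv2.imread("pics/s2.png")[:270,60:460]]))
E
```

```text
grip mm 16.945283391079098 22.060452103614807
lifted mm 17.003570379784783 21.384582817554474 t 12.5333
force [ 0.81 -0.11  0.8 ] grip 16.8236334790785
t 16.3583
([0.4402, -0.2357, 0.0453, 0.0183, -1.2721, 0.0211], 625)
box ([0.454, 0.0418, 0.0857, 0.0628, -1.5339, 0.0329], 1980)
timer ([0.459, 0.0713, 0.0649, 0.0188, 0.012, 0.0906], 1235)
mount ([0.4555, 0.019, 0.0297, 0.0296, -0.0367, 0.0519], 641) 18.7083
```

View pics/s12.png

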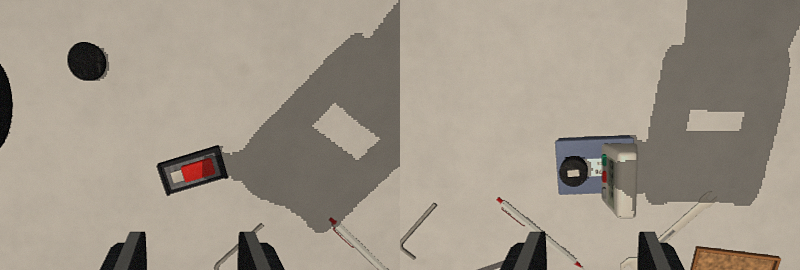

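The stick lies red side up, centred on its rest (0.5 mm off, height and yaw correct). The pile is undisturbed: mount at (573,170) and timer at (618,180). Next the timer, then the mount.

```bash
python3 - <<'E'
from h import *
pick(.459,.0685,.0394,.015,1.,35)
place(.6272,-.0988,.0248,-1.2105,1.)
pick(.4553,.019,.041,.04,.6,25)
place(.4292,.3304,.0139,.04,.6)
a=best(np.pi/2,[.44,.3,.25])
over(.429,.33,.25,a); img,d,W=see("t1"); print("mount",fit(W,d,(.429,.33),.02,.017,.04))
over(.455,.04,.25,a); img,d,W=see("t2"); print("box",fit(W,d,(.45,.04),.08,.024,.038))
over(.627,-.099,.25,a); img,d,W=see("t3"); print("timer",fit(W,d,(.627,-.099),.06,.072,.09)); print("timer all",fit(W,d,(.627,-.099),.06,.025,.09),m.current_time())
cv2.imwrite("pics/t.png",cv2.resize(np.hstack([cv2.imread(f"pics/t{i}.png")[:270,60:460] for i in(1,3)]),None,fx=1,fy=1))
E
```

```text
grip mm 64.71309768188267 37.355695998994634
lifted mm 64.7149111408938 38.768299041548744 t 23.1
force [ 0.87 -0.88 -0.59] grip 64.78737932923441
t 26.8333
grip mm 28.76459990570189 24.24670547246933
lifted mm 29.010870727865928 24.705726206302643 t 30.7333
force [-0.34 -0.74  0.01] grip 28.802236661302906
t 34.7167
mount ([0.4288, 0.3306, 0.0298, 0.0285, -0.0037, 0.0238], 568)
box ([0.4536, 0.0425, 0.086, 0.0625, -1.5351, 0.0329], 4224)
timer ([0.6305, -0.0973, 0.0653, 0.019, -1.2234, 0.0746], 1149)
timer all ([0.6267, -0.0986, 0.0659, 0.0387, -1.2195, 0.0728], 2160) 38.2833
```

View pics/t.png

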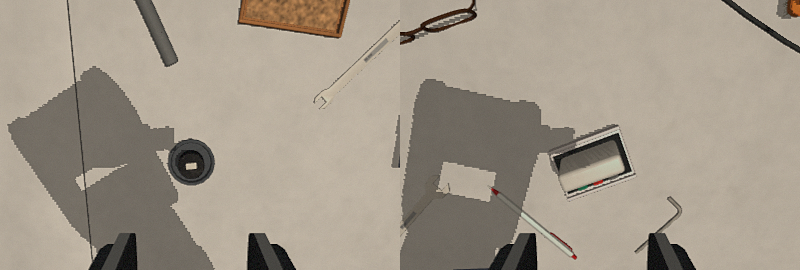

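The mount is in its dish at (190,162) and the timer is centred on its stand at (592,165), both at the right height. The slide box is now bare.

```bash
python3 - <<'E'
from h import *
pick(.4537,.0425,.004,.036,1.,50,up=.12)
place(.6144,.2206,.0088,-.134,1.,up=.12)
a=best(np.pi/2,[.6,.2,.25])
over(.614,.22,.25,a); img,d,W=see("b1"); print("box",fit(W,d,(.614,.22),.065,.025,.05))
over(.5,.0,.33,a); see("b2")
print(m.current_time(),m.current_force())
cv2.imwrite("pics/b.png",np.hstack([cv2.imread(f"pics/b{i}.png")[:270,60:460] for i in(1,2)]))
E
```

```text
grip mm 60.79104511092968 54.051793813705444
lifted mm 60.869197312360285 54.34357166290283 t 42.85
force [-0.65 -0.86  0.95] grip 60.864535846944364
t 46.925
box ([0.6139, 0.2206, 0.0861, 0.0625, 1.4413, 0.037], 4322)
49.3333 [-0.11989672 -0.54746257  0.10679972]
```

View pics/b.png

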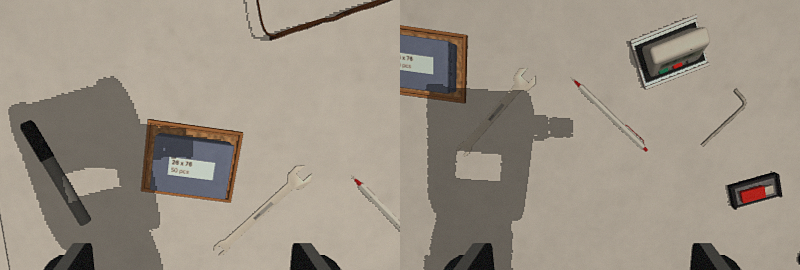

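The box lies flat in the middle of its tray at (192,160), with its top at 0.036 after taking off the 1 mm bias. The timer (670,50) and stick (753,192) are still in place and the arm is clear.

```bash
python3 -c "
from bench import manip as m
print(m.sign_off())"
```

```text
the job is handed in; nothing more can be done
None
```

The pile is cleared and the job handed in at about 49 s of robot time; the last pictures showed all four pieces flat and let go, within about 1 mm of the middle of their places (no verdict was returned).

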